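# Tip the steel chilling ball into its tumbler with the rocking lever

### The arm

A 7-joint arm with a two-finger parallel gripper is mounted at the origin on the work surface. World frame = base frame: x ahead of the robot, y to its left, z up, the work surface at z = 0. Lengths are in m, angles in rad, forces in N, time in s.
With the tool pointing down it reaches from about 0.425 to 0.875 m from the base axis. Payload 9.9 kg.
Tool frame: the origin (TCP) lies at the centre of the arm's flange, where the gripper is bolted on; the fingertips stand 173 mm ahead of it and the grasp point (between the pads) lies 155 mm ahead of it; z points along the fingers, y is the line along which they close (so a half turn about z gives the same grasp; the last joint's range is limited). The gripper opens to 85 mm and grips with 20 to 120 N. Pads are 22 mm wide; open, the fingers measure 114 mm over their backs; the gripper's body (76 mm by 85 mm) begins 54 mm behind the grasp point. The pads swing forward as they close: fully open they stand 13 mm farther back than shut.
Start: joints at [1.032, 0.576, 0.025, 1.437, -0.015, 1.129, -0.057], TCP at [0.297, -0.606, 0.405] pointing down, gripper open.
Joint ranges: [-2.76, 2.76], [-0.34, 2.15], [-1.52, 1.57], [0.19, 2.46], [-1.09, 4.23], [0.17, 1.99], [-2.82, 2.82]. Speed limits (rad/s): [2.22, 2.22, 3.01, 3.01, 3.14, 3.14, 3.14].

### API

Orientations are given as a unit quaternion [w, x, y, z].
In Python, from cell import monitor, grab_frame, camera_info, close_job gives the robot as it stands. The module is installed in compiled form; this text tells all that it offers.
- The arm moves only by the tool move_arm, never from a script. Its argument "increments" is a list that holds one entry, the list of rows, each a list of 7 numbers: the shift along the tool's x, y, z as a fraction of full scale, then the turn, a rotation vector about the tool's x, y, z as a fraction of full scale, then the gripper's target within -1 to 1 (fully open at 1, half-way at 0, shut at -1). In form: [[[tx, ty, tz, wx, wy, wz, claw], ...]]. A call has 1 to 20 rows; each row shifts and turns the commanded pose from where the row before left it, along the tool's axes as they then stand; what a row does not reach is not made up. Full scale, the value 1, is 25 mm for a shift and 0.12 rad for a turn. A row lasts 1/8 s, in which the tool goes at most 62.5 mm and 10.7 degrees, less where a joint would pass 70% of its speed; a pose out of reach is approached as far as the arm can. A call with a number of a shift or a turn outside -1 to 1 is refused whole. A call with a gripper value outside its range is refused whole. The fingers move at their own pace and stop on an object; "force" is the grip in N (left out, the last holds). Time passes only in rows, so rows that do not move let the fingers close. It gives the time, the measured TCP pose, the force, the opening and the grip force at its end, in the units of the state.
- monitor.sense(): the state, without advancing time (a new reading comes with each control period).
- grab_frame(name): name is "side" or "top" or "wrist"; returns the picture (480x640x3 uint8, red, green, blue); there is no depth.
- camera_info(name): a dict with "camera_matrix" (3x3 intrinsics, pixels), "R" (3x3) and "t" (3): a world point X has camera coordinates R X + t; the wrist camera has in their place "T_tool_cam" (4x4, takes a point from camera to tool coordinates, whose origin is the TCP and whose axes are the flange's). Camera axes: x right, y down, z forward; pixel columns grow to the right and rows downward; lengths in m; the calibration is good to about 2 mm. A picture is of the moment at which its call begins: read the wrist's pose just before it. camera_info takes no time and is no camera call.
- close_job(): hands the job in; it is judged then, once.
The state is a dict: "time_s": time; "joint_positions": joint angles; "qd": joint speeds; "tau": joint torques, N m; "tool_pos": TCP position; "orientation": TCP orientation; "contact_force": force on the tool from outside, world axes, zero at the start; "wrist_torque": the same for the moment, N m; "opening": finger opening in m; "finger_force": force on a finger pad.
Only numpy, scipy, OpenCV 4.12 (cv2) and the standard library are available. Lean on these libraries where they do the work, as an engineer would, in place of code of your own. Each camera call takes 0.05 s, during which the arm holds its last target. There are 200 camera calls.

### The job

On the wooden two-lane dispenser, press down the green paddle of the lane that holds the steel chilling ball, and keep it down until that ball has rolled out under the raised gate into the tumbler below; then let the paddle come back up so that the gate shuts, and move clear. Work with shut fingertips and do not touch or lift the balls or the tumblers. Leave the red ball shut in its lane, do not press its paddle, and leave everything else standing where it is.

Things in the scene. Friction and masses are not known exactly. Their poses are not given: they have to be found in the camera images.
- dispenser: fixed wooden two-lane ball dispenser, block 135 x 190 x 95 mm high; origin mid-underside. +x points to spouts and tumblers; the paddles are on the -x (robot) side; +y is its left. Lanes at y = +60 (left) and -60 mm (right) slope down to spout lips at x = 90, 105 mm high. Above each lane a rocking lever (pivot at x = -30, 168 mm high, posts up to 181 mm) has a green gate at x = 60 that dams the ball
- left_paddle (a point): centre of the top face of the left lever's green paddle (40 mm along the lever, 36 mm wide), the end to press; at rest 196 mm above the table, 121 mm to the -x side of the dispenser's origin, in line with the left lane. At rest its robot-side edge is higher (0.25 rad slope). Pressed fully it goes 47 mm straight down (within 3 mm sideways)
- right_paddle (a point): centre of the top face of the right lever's green paddle (40 mm along the lever, 36 mm wide), the end to press; at rest 196 mm above the table, 121 mm to the -x side of the dispenser's origin, in line with the right lane. At rest its robot-side edge is higher (0.25 rad slope). Pressed fully it goes 47 mm straight down (within 3 mm sideways)
- lever_left (a joint): angle of the left rocking lever: 0 = at rest, gate shut; 0.5 rad = paddle fully down on its stop, gate up. A ball passes under the gate above about 0.38 rad. A spring brings it back to 0 when let go; about 3 N at the paddle starts it and about 8 N holds it fully down
- lever_right (a joint): angle of the right rocking lever: 0 = at rest, gate shut; 0.5 rad = paddle fully down on its stop, gate up. A ball passes under the gate above about 0.38 rad. A spring brings it back to 0 when let go; about 3 N at the paddle starts it and about 8 N holds it fully down
- steel_ball_center (a point): centre of the steel-grey chilling ball, 36 mm in diameter; it waits behind the gate of one of the two lanes (either one), 130 mm above the table. Once its gate is up it needs about 1 s to roll out and drop into the tumbler
- red_ball_center (a point): centre of the red plastic ball, 36 mm in diameter, which waits behind the gate of the other lane
- left_tumbler_rim (a point): centre of the mouth of the thick-bottomed glass tumbler under the left lane's spout: 88 mm high, 82 mm outer diameter at the rim, wall 4 mm, bottom 14 mm thick; loose
- right_tumbler_rim (a point): centre of the mouth of the thick-bottomed glass tumbler under the right lane's spout: 88 mm high, 82 mm outer diameter at the rim, wall 4 mm, bottom 14 mm thick; loose
- shaker: steel cocktail shaker, 86 mm across, 203 mm high, beside the dispenser; origin at the middle of its underside
- jigger: copper measuring jigger, 44 mm across, 78 mm high, beside the dispenser; origin at the middle of its underside
- rum_bottle: empty amber glass rum bottle, 76 mm across, 280 mm high, on the right; origin at the middle of its underside
- ice_tray: yellow silicone ice tray, 110 x 200 x 35 mm, on the left; origin at the middle of its underside
- lime_bowl: blue ceramic bowl, 160 mm across, 60 mm high, far left; origin at the middle of its underside
- coasters: stack of round cork coasters, 96 mm across, 20 mm high, on the right; origin at the middle of its underside
- tumbler_left: the left tumbler itself; origin at the middle of its underside
- tumbler_right: the right tumbler itself; origin at the middle of its underside

How it is judged:
On the way:
1. the paddle of the steel ball's lane is pressed and its gate lifted (((y of steel_ball_center in the frame of dispenser above 0 m and value of joint lever_left above 0.3 rad) or (y of steel_ball_center in the frame of dispenser below 0 m and value of joint lever_right above 0.3 rad))), for 0.05 s.
At the end, for the whole second after the job is handed in: the steel ball lies at rest (under 0.1 m/s) in the tumbler under its lane, both tumblers upright (within 0.1 rad), both levers back up (under 0.06 rad), the red ball still behind its gate (((horizontal distance between steel_ball_center and left_tumbler_rim below 0.03 m and height (world z) of steel_ball_center between 0.025 and 0.06 m and y of steel_ball_center in the frame of dispenser above 0 m) or (horizontal distance between steel_ball_center and right_tumbler_rim below 0.03 m and height (world z) of steel_ball_center between 0.025 and 0.06 m and y of steel_ball_center in the frame of dispenser below 0 m)) and linear speed of steel_ball below 0.1 m/s and value of joint each of lever_left, lever_right below 0.06 rad and x of red_ball_center in the frame of dispenser below 0.05 m and height (world z) of red_ball_center above 0.12 m and angle between each of left_tumbler_rim, right_tumbler_rim's own z axis and vertical below 0.1 rad); the robot touches nothing.
It fails at once if the red ball's paddle was pressed (over 0.1 rad) ((y of red_ball_center in the frame of dispenser above 0 m and value of joint lever_left above 0.1 rad) or (y of red_ball_center in the frame of dispenser below 0 m and value of joint lever_right above 0.1 rad)).
It fails at once if a ball was touched or lifted by the robot (contact force between any of the fingers, the arm and steel_ball above 0.5 N or contact force between any of the fingers, the arm and red_ball above 0.5 N or height (world z) of any of steel_ball_center, red_ball_center above 0.16 m).
It fails at once if a tumbler was touched, shifted over 25 mm, lifted or tipped by 0.3 rad (distance of any of left_tumbler_rim, right_tumbler_rim from where it was at the start of the episode above 0.025 m or angle between any of left_tumbler_rim, right_tumbler_rim's own z axis and vertical above 0.3 rad or contact force between any of the fingers, the arm and tumbler_left above 0.5 N or contact force between any of the fingers, the arm and tumbler_right above 0.5 N).
It fails at once if a bystander was moved by over 20 mm (distance of any of shaker, jigger, rum_bottle, ice_tray, lime_bowl, coasters from where it was at the start of the episode above 0.02 m).
It also fails if it takes over 32 s, if anything falls off the work surface, if the arm or the gripper's body presses on something with over 40 N, if the wrist force passes 120 N, or if a joint passes its speed limit or range.

## Working session

There is one attempt and no reset: what is moved stays moved. The work goes in short steps, Python scripts to look and compute and a tool call to move; the robot and the scene stay as the last step left them, time stands still between calls to the robot, and variables do not carry over. Pictures are saved under pics/ and viewed, at most 10 in all, crops included, and the job is handed in when it is done.

Besides the shell and the picture viewer there is one more tool, called after ">>>" in YAML: its name, and indented under it one key for each argument. move_arm: Moves the arm, as the interface text tells. Shift numbers are shares of 25 mm and turn numbers shares of 0.12 rad, none past 1 either way. Its arguments: {"type":"object","properties":{"increments":{"type":"array"},"force":{"type":"number"}},"required":["increments"]}

```bash
mkdir -p pics; python3 - <<'E'
from cell import monitor, grab_frame, camera_info
import cv2
s=monitor.sense();print(s)
for n in("side","top"):
    cv2.imwrite(f"pics/{n}0.png",grab_frame(n)[:,:,::-1]);print(n,camera_info(n))
E
```

```text
{'time_s': 0.0, 'joint_positions': array([ 1.03219524,  0.57656547,  0.02484163,  1.43796271, -0.01497856,
        1.12898327, -0.05648174]), 'qd': array([-0.00114797, -0.00101547, -0.0001799 , -0.00113747,  0.00041416,
        0.00032555, -0.00026359]), 'tau': array([ 2.68731333e-05, -7.65771031e+01,  2.25010268e+00, -2.85967201e+01,
        1.51206338e-02,  1.27160989e-02, -2.69732584e-05]), 'tool_pos': array([ 0.29645417, -0.60621832,  0.40380062]), 'orientation': array([-8.30663672e-04,  9.74248269e-01,  2.25476293e-01, -2.48799460e-04]), 'contact_force': array([ 0.4891212 , -0.09747297,  0.63351329]), 'wrist_torque': array([-0.06036819,  0.02728647, -0.02524388]), 'finger_force': 0.0, 'opening': 0.085541193611831}
side {'camera_matrix': array([[598.6598216 ,   0.        , 316.75598739],
       [  0.        , 598.6598216 , 247.30827681],
       [  0.        ,   0.        ,   1.        ]]), 'R': array([[-0.99558709, -0.09291235, -0.01317722],
       [-0.05457467,  0.68748691, -0.72414318],
       [ 0.07634101, -0.72022846, -0.68952376]]), 't': array([0.53959629, 0.12989718, 1.61982212])}
top {'camera_matrix': array([[515.39335194,   0.        , 322.89757017],
       [  0.        , 515.39335194, 242.83400577],
       [  0.        ,   0.        ,   1.        ]]), 'R': array([[ 5.86259062e-02, -9.98279881e-01, -5.31612139e-04],
       [-9.76991394e-01, -5.72662927e-02, -2.05446802e-01],
       [ 2.05062965e-01,  1.25638854e-02, -9.78668140e-01]]), 't': array([-0.01843059,  0.54926682,  1.3693188 ])}
```

View pics/top0.png

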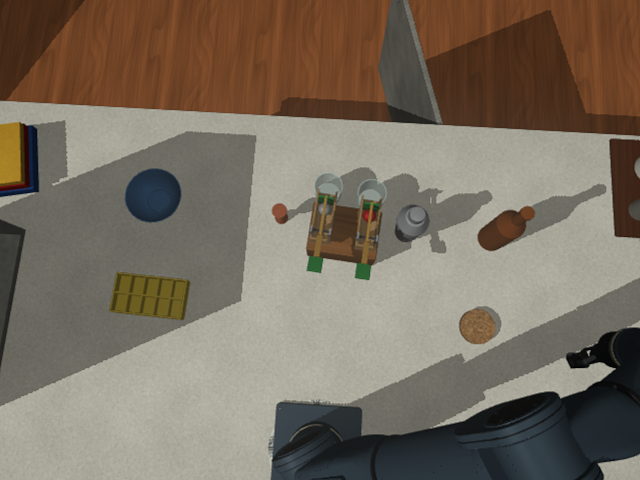

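View pics/side0.png

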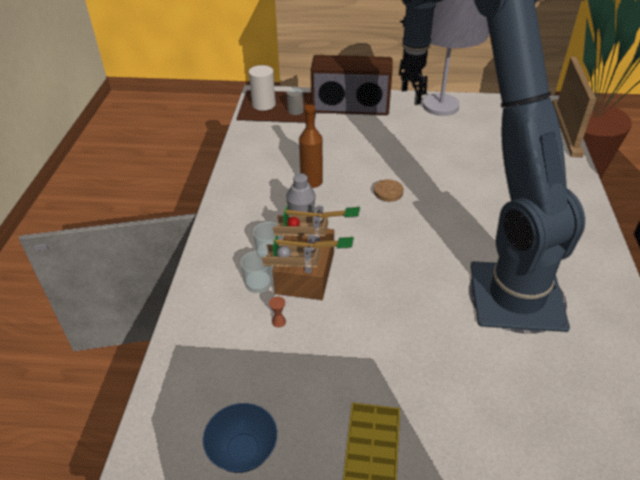

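The top view shows the left paddle at about (315,264) and the right one at (363,271). The red ball is in the right lane, at about (369,215) in the top view and (294,223) in the side view. A grey ball sits in the left lane, at about (284,252) in the side view. Next I'll measure the paddles.

```bash
cat > h.py <<'E'
import numpy as np
from cell import camera_info
def ray(n,u,v):
    c=camera_info(n);R=c["R"];d=R.T@np.linalg.inv(c["camera_matrix"])@[u,v,1];return -R.T@c["t"],d
def onplane(n,u,v,z):
    o,d=ray(n,u,v);return o+d*(z-o[2])/d[2]
def tri(a,b):
    (o,d),(p,e)=ray("top",*a),ray("side",*b);s=np.linalg.lstsq(np.c_[d,-e],p-o,rcond=None)[0]
    x,y=o+s[0]*d,p+s[1]*e;return (x+y)/2,np.linalg.norm(x-y)
E
python3 - <<'E'
from h import *
import cv2
for n in("top","side"):
    im=cv2.imread(f"pics/{n}0.png");h=cv2.cvtColor(im,cv2.COLOR_BGR2HSV)
    for nm,lo,hi in(("green",(50,120,50),(80,255,255)),("red",(0,200,90),(4,255,255))):
        m=cv2.inRange(h,lo,hi);k,_,st,c=cv2.connectedComponentsWithStats(m)
        for i in range(1,k):
            if st[i,4]>8 and 180<c[i][0]<420 and 150<c[i][1]<300: print(n,nm,st[i],c[i].round(1),onplane(n,*c[i],.196 if nm=="green" else .13).round(4))
t=cv2.imread("pics/top0.png")[165:285,285:405];s=cv2.imread("pics/side0.png")[190:310,240:370]
cv2.imwrite("pics/crop.png",np.hstack([cv2.resize(t,(390,390),interpolation=2),cv2.resize(s,(400,390),interpolation=2)]))
E
```

```text
top green [319 196   7   6  21] [321.4 197.4] [0.6376 0.0227 0.196 ]
top green [328 197   5   3   9] [330. 198.] [0.6374 0.0008 0.196 ]
top green [364 202   8   7  32] [366.6 205.1] [ 0.6243 -0.0926  0.196 ]
top green [374 204   5   3  12] [376.2 204.8] [ 0.6265 -0.117   0.196 ]
top green [308 257  15  15 186] [314.7 264. ] [0.4658 0.0291 0.196 ]
top green [356 263  14  17 191] [362.6 271.1] [ 0.4549 -0.0898  0.196 ]
side green [345 208  14   8  94] [351.6 211.7] [ 0.4549 -0.0831  0.196 ]
side green [283 213   5  12  35] [285.  218.5] [ 0.6266 -0.0422  0.196 ]
side green [337 238  16   9 114] [344.7 242.1] [0.4661 0.0356 0.196 ]
side green [273 243   5  13  40] [274.8 248.4] [0.637 0.072 0.196]
side red [288 218  11   7  50] [292.6 220.9] [ 0.6176 -0.1093  0.13  ]
```

View pics/crop.png

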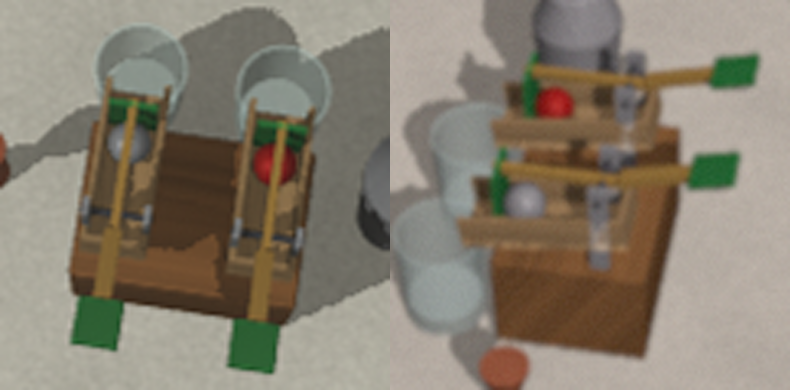

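>>> move_arm:
  increments:
    - [[0.86,-1,-0.4,0,0,0,-1],[0.86,-1,-0.4,0,0,0,-1],[0.86,-1,-0.4,0,0,0,-1],[0.86,-1,-0.4,0,0,0,-1],[0.86,-1,-0.4,0,0,0,-1],[0.86,-1,0,0,0,0,-1],[0.86,-1,0,0,0,0,-1],[0.86,-1,0,0,0,0,-1],[0.86,-1,0,0,0,0,-1],[0.86,-1,0,0,0,0,-1],[0.86,-1,0,0,0,0,-1],[0.86,-1,0,0,0,0,-1],[0.86,-1,0,0,0,0,-1],[0.86,-1,0,0,0,0,-1],[0.86,-1,0,0,0,0,-1],[0.86,-1,0,0,0,0,-1],[0.86,-1,0,0,0,0,-1],[0.86,-1,0,0,0,0,-1],[0.86,-1,0,0,0,0,-1],[0,0,0,0,0,0,-1]]

```text
time_s: 2.6
tool_pos: [0.4551, 0.0021, 0.4545]
orientation: [-0.001, 0.974, 0.228, -0.0]
contact_force: [-0.6, -0.4, -0.0]
opening: 0.0002
finger_force: 0.0
```

```bash
python3 - <<'E'
from h import *
from cell import monitor, grab_frame
from scipy.spatial.transform import Rotation as Ro
import cv2
s=monitor.sense();R=Ro.from_quat(np.roll(s["orientation"],-1)).as_matrix();p=s["tool_pos"]
im=grab_frame("wrist")[:,:,::-1].copy();cv2.imwrite("pics/w1.png",im)
c=camera_info("wrist");T=c["T_tool_cam"];print(p,T.round(3))
h=cv2.cvtColor(im,cv2.COLOR_BGR2HSV);m=cv2.inRange(h,(50,120,40),(80,255,255));k,_,st,ce=cv2.connectedComponentsWithStats(m)
for i in range(1,k):
    if st[i,4]>150:
        d=R@T[:3,:3]@np.linalg.inv(c["camera_matrix"])@[*ce[i],1];o=R@T[:3,3]+p
        x=o+d*(.196-o[2])/d[2];print(st[i],ce[i].round(),x.round(4))
for t in([.466,.029],):print("tool move/25mm",R.T@(np.r_[t,.42]-p)/.025)
E
```

```text
[0.45511144 0.0020698  0.4545048 ] [[ 0.    -0.965 -0.263  0.066]
 [ 1.     0.    -0.    -0.001]
 [ 0.    -0.263  0.965  0.031]
 [ 0.     0.     0.     1.   ]]
[ 525   53   83   43 1636] [562.  74.] [ 0.6176 -0.0808  0.196 ]
[ 255  176   72   75 2966] [290. 213.] [0.4662 0.0312 0.196 ]
[ 399  264   67   69 2554] [432. 298.] [ 0.4555 -0.0871  0.196 ]
tool move/25mm [ 0.867479   -0.77132685  1.38113725]
```

View pics/w1.png

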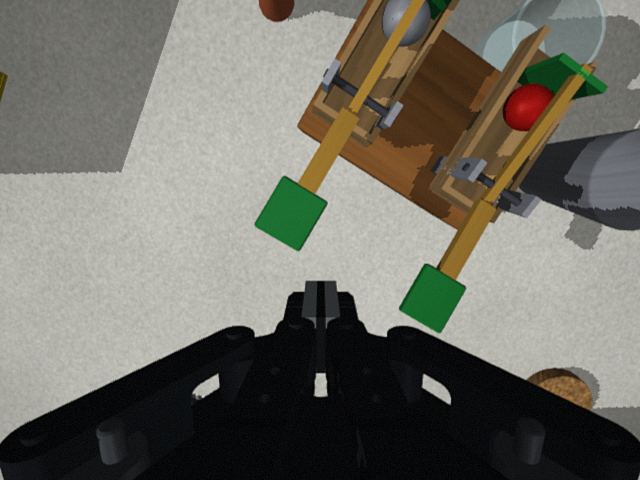

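The wrist view shows the steel ball at (405,20), in the lane of the paddle at (290,213). The red ball is in the other lane. The wrist and top estimates of the paddle agree to 2 mm: (0.466, 0.030).

>>> move_arm:
  increments:
    - [[0.44,-0.4,0,0,0,0,-1],[0.44,-0.4,0.5,0,0,0,-1],[0,0,1,0,0,0,-1],[0,0,1,0,0,0,-1],[0,0,0.5,0,0,0,-1],[0,0,0.5,0,0,0,-1],[0,0,0,0,0,0,-1]]

```text
time_s: 3.52
tool_pos: [0.4661, 0.0274, 0.3671]
orientation: [-0.0, 0.974, 0.225, 0.0]
contact_force: [-0.1, -0.6, 3.4]
opening: -0.0003
finger_force: 1.5
```

Contact is at the expected height, with 3.4 N. I'll press about 40 mm more.

>>> move_arm:
  increments:
    - [[0,0,0.4,0,0,0,-1],[0,0,0.4,0,0,0,-1],[0,0,0.4,0,0,0,-1],[0,0,0.4,0,0,0,-1],[0,0,0.05,0,0,0,-1],[0,0,0,0,0,0,-1],[0,0,0,0,0,0,-1],[0,0,0,0,0,0,-1],[0,0,0,0,0,0,-1],[0,0,0,0,0,0,-1],[0,0,0,0,0,0,-1],[0,0,0,0,0,0,-1]]

```text
time_s: 5.03
tool_pos: [0.4663, 0.0274, 0.3269]
orientation: [0.0, 0.974, 0.225, 0.001]
contact_force: [-1.7, -0.1, 8.8]
opening: -0.0001
finger_force: 4.1
```

```bash
python3 - <<'E'
from cell import grab_frame
import cv2,numpy as np
t=grab_frame("top")[165:285,285:405,::-1];s=grab_frame("side")[190:310,240:370,::-1]
cv2.imwrite("pics/p.png",np.hstack([cv2.resize(t,(390,390),interpolation=2),cv2.resize(s,(400,390),interpolation=2)]))
E
```

```text
(no output)
```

View pics/p.png

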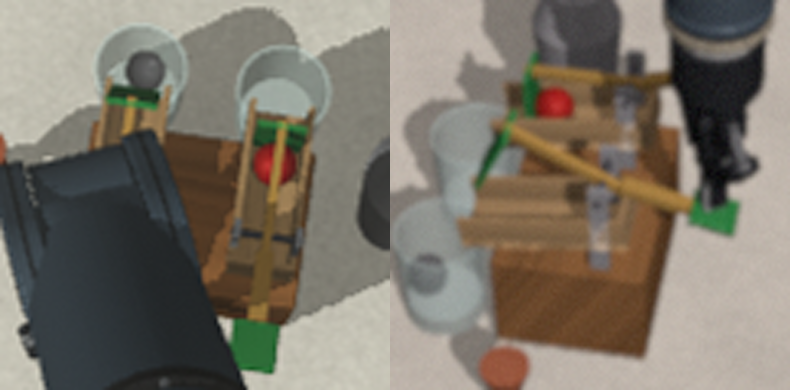

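The gate is up and the steel ball is in the left tumbler, at crop positions (145,70) in the top view and (428,272) in the side view. The red ball hasn't moved. I'll release the paddle slowly, then back off upward and away from the dispenser.

>>> move_arm:
  increments:
    - [[0,0,0,0,0,0,-1],[0,0,-0.4,0,0,0,-1],[0,0,-0.4,0,0,0,-1],[0,0,-0.4,0,0,0,-1],[0,0,-0.4,0,0,0,-1],[0,0,-0.4,0,0,0,-1],[0,0,-0.8,0,0,0,-1],[0,0,-1,0,0,0,-1],[0,0,-1,0,0,0,-1],[0,0,-1,0,0,0,-1],[0.4,-0.8,-0.5,0,0,0,-1],[0.4,-0.8,0,0,0,0,-1],[0.4,-0.8,0,0,0,0,-1],[0.4,-0.8,0,0,0,0,-1],[0.4,-0.8,0,0,0,0,-1],[0.4,-0.8,0,0,0,0,-1],[0,0,0,0,0,0,-1],[0,0,0,0,0,0,-1],[0,0,0,0,0,0,-1],[0,0,0,0,0,0,-1]]

```text
time_s: 7.62
tool_pos: [0.467, 0.1609, 0.4835]
orientation: [0.0, 0.974, 0.225, -0.0]
contact_force: [-0.6, 0.3, 0.0]
opening: -0.0003
finger_force: 0.0
```

```bash
python3 - <<'E'
from cell import grab_frame
import cv2,numpy as np
t=grab_frame("top")[165:285,285:405,::-1];s=grab_frame("side")[190:310,240:370,::-1]
cv2.imwrite("pics/q.png",np.hstack([cv2.resize(t,(390,390),interpolation=2),cv2.resize(s,(400,390),interpolation=2)]))
E
```

```text
(no output)
```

View pics/q.png

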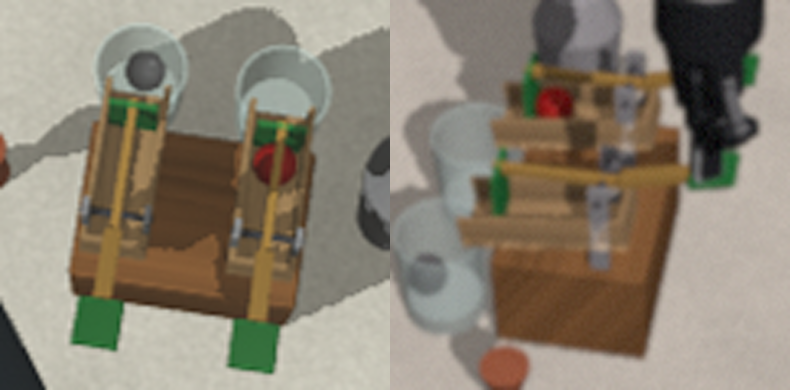

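Both levers are back at rest. The steel ball is still in the left tumbler, at (145,70) in the crop, the red ball is behind its gate, and the arm is clear.

```bash
python3 -c "from cell import close_job;print(close_job())"
```

```text
the job is handed in; nothing more can be done
None
```

The steel ball is in the left tumbler, its gate is shut, the red ball is still in its lane, the arm is clear, and I've handed the job in; no verdict came back.

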